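# Shingle the drip plates up a drain board

### The arm

A 6-joint arm with a two-finger parallel gripper is mounted at the origin on the work surface. World frame = base frame: x ahead of the robot, y to its left, z up, the work surface at z = 0. Lengths are in mm, angles in rad, forces in N, time in s.
With the tool pointing down it reaches from about 275 to 750 mm from the base axis. Payload 10.2 kg.
Tool frame: the origin (TCP) lies midway between the tips of the shut fingers; the grasp point (between the pads) lies 19 mm behind it (ctrl.tcp_to_grasp is the z of the grasp point in the tool frame, in mm); z points along the fingers, y is the direction in which the jaws open and shut (so a half turn about z gives the same grasp; the last joint's range is limited). The gripper opens to 85 mm and grips with 20 to 120 N. Pads are 22 mm wide; open, the fingers measure 114 mm over their backs; the gripper's body (76 mm by 85 mm) begins 54 mm behind the grasp point. The pads swing forward as they close: fully open they stand 13 mm farther back than shut.
Start: joints at [1.045, 0.313, 1.498, -0, 1.331, -0.223], TCP at [156.565, 501.117, 231.294] pointing down, gripper open.
Joint ranges: [-2.94, 2.94], [-0.97, 2.17], [0.19, 2.56], [-1.23, 4.37], [0.02, 3.11], [-2.88, 2.88]. Speed limits (rad/s): [2.39, 2.39, 3.01, 3.14, 3.14, 3.14].

### API

Orientations are given as a unit quaternion [w, x, y, z].
In Python, from rig import sensors, capture, order, ctrl gives the robot as it stands. The module is installed in compiled form; this text tells all that it offers.
- The arm moves only by the tool play_rows, never from a script. Its argument "deltas" is a list of rows, each a list of 7 numbers: the shift along the world's x, y, z in units of 40 mm (1.0 is 40 mm), then the turn, a rotation vector about the world's x, y, z in units of 6 degrees (1.0 is 6 degrees), then the opening, from -1 (shut) to 1 (fully open). A call has 1 to 8 rows; each row shifts and turns the commanded pose from where the row before left it; what a row does not reach is not made up. A row lasts 1/12 s, in which the tool goes at most 41.7 mm and 7.16 degrees, less where a joint would pass 70% of its speed; a pose out of reach is approached as far as the arm can. A call is refused whole if a number of a shift passes 1 or a number of a turn 1, either way. A call with a gripper value outside its range is refused whole. The fingers move at their own pace and stop on an object; "squeeze" is the grip in N (left out, the last holds). Time passes only in rows, so rows that do not move let the fingers close. It gives the time, the measured TCP pose, the force and the opening at its end, in the units of the state.
- sensors.sense(): the state, without advancing time (a new reading comes with each control period).
- capture(name): name is "scene" or "top"; returns a dict with "pixels" (400x640x3 uint8, red, green, blue), "z_map" (400x640 float32, mm along the optical axis (not along the pixel's ray), 0 where there is no reading), "fx", "fy", "cx", "cy" (pixels), "eye" and "rotation" of the camera in the world. Camera axes: x right, y down, z forward; pixel columns grow to the right and rows downward; lengths in mm; the calibration is good to about 2 mm. A picture is of the moment at which its call begins.
- order.finish_job(): hands the job in, once; it reports no verdict.
The state is a dict: "time_s": time; "joints": joint angles; "dq": joint speeds; "tau": joint torques, N m; "eef_pos": TCP position; "ee_rot": TCP orientation; "force": force on the tool from outside, world axes, zero at the start; "wrist_torque": the same for the moment, N m; "grip_width": opening from 0.0 (shut) to 1.0 (fully open).
Only numpy, scipy, OpenCV 4.12 (cv2) and the standard library are available. Lean on these libraries where they do the work, as an engineer would, in place of code of your own. Each camera call takes 0.05 s, during which the arm holds its last target. There are 200 camera calls.

### The job

Cover the sloping drain board so that rinse water runs down over the joints: lay the blue plate over the fixed white bottom plate, then the yellow plate over the blue one, like roof shingles, grip ribs on top and at the downhill end. Each plate's lower edge goes on the black line across the plate beneath it, square and centred sideways, lying flat. Lower the plates into place rather than dropping them, and leave everything else, the spare red plate too, where it is.

Things in the scene. Friction and masses are not known exactly. Their poses are not given: they have to be found in the camera images.
- board: fixed drain board: a grey deck 136 mm wide that rises at 27.6 degrees from about 30 to 151 mm above the table over 232 mm, on a steel frame, with a blue drip trough along its low end. Origin on the table under its middle, x pointing uphill (level), y across, z up; 330 mm long by 150 mm wide overall. There are no side rails
- bottom_plate: white plate fixed on the low end of the board at a slope of 23 degrees, same shape and frame as the blue plate, x pointing up the slope, z out of the face. A plate laid with its lower edge on this one's black line lies parallel, flat on it, its upper edge on the deck: its origin is then at x = 62, y = 0, z = 5 mm in this frame
- blue_plate: loose blue plate, at the start flat on the table. 110 mm long (x), 96 wide (y), 5 thick (z), 60 to 130 g, non-slip. Origin: centre of its underside; lower edge at x = -55 mm. Upright grip rib on its face at x = -27, y = 0: 44 mm long (x), 12 thick (y), top 35 mm above the underside. Black line 3 mm wide across its face at x = +7 mm, 62 mm from the lower edge. Yellow when laid: parallel, origin at (62, 0, 5) mm in this frame
- blue_grip (a point): point in the blue plate's grip rib: in the plate's frame x = -27 mm, y = 0, 26 mm above the underside (21 mm above the face); axes as the plate's
- yellow_plate: loose yellow plate, at the start flat on the table. 110 mm long (x), 96 wide (y), 5 thick (z), 60 to 130 g, non-slip. Origin: centre of its underside; lower edge at x = -55 mm. Upright grip rib on its face at x = -27, y = 0: 44 mm long (x), 12 thick (y), top 35 mm above the underside. Black line 3 mm wide across its face at x = +7 mm, 62 mm from the lower edge
- yellow_grip (a point): point in the yellow plate's grip rib: in the plate's frame x = -27 mm, y = 0, 26 mm above the underside (21 mm above the face); axes as the plate's
- red_plate: a spare plate like the blue and yellow ones, but all red; lies flat on the table, not needed
- tube_rack: pink block rack, 90 x 200 mm, 120 mm high with its red-capped clear tubes; origin under its centre; bystander
- tip_box: low dark-blue box with a yellow top, 85 x 125 x 62 mm; origin under its centre; bystander
- reagent_bottle: clear bottle with a blue cap, 76 mm across, 150 mm high; origin under its centre; bystander
- yellow_rack: low yellow tube block, 70 x 150 x 36 mm; origin under its centre; bystander
- pipette: hand pipette lying on the table, about 270 mm long and 26 mm high; bystander
There are look-alikes about, which are no part of the job. What is shaped like the yellow_plate but pink is not meant.

How it is judged (in metres and radians):
On the way, in this order (a step that is already met when the one before it is completed fails the run):
1. the blue plate lies on the white bottom plate, its lower edge on the line, and is let go (x of blue_plate in the frame of bottom_plate between 0.056 and 0.068 m and y of blue_plate in the frame of bottom_plate between -0.01 and 0.01 m and z of blue_plate in the frame of bottom_plate between 0.002 and 0.008 m and angle between the x axis of blue_plate and the x axis of bottom_plate, either way round below 0.1 rad and angle between the z axis of blue_plate and the z axis of bottom_plate, either way round below 0.06 rad and x of blue_grip in the frame of bottom_plate below 0.05 m and contact force between the fingers and blue_plate below 0.2 N and linear speed of blue_plate below 0.03 m/s), for 0.2 s.
2. the yellow plate lies on the blue plate, its lower edge on the line, and is let go, blue still in place (all of step 1 and x of yellow_plate in the frame of blue_plate between 0.056 and 0.068 m and y of yellow_plate in the frame of blue_plate between -0.01 and 0.01 m and z of yellow_plate in the frame of blue_plate between 0.002 and 0.008 m and angle between the x axis of yellow_plate and the x axis of blue_plate, either way round below 0.1 rad and angle between the z axis of yellow_plate and the z axis of blue_plate, either way round below 0.06 rad and x of yellow_grip in the frame of blue_plate below 0.05 m and contact force between the fingers and yellow_plate below 0.2 N and linear speed of yellow_plate below 0.03 m/s), for 0.2 s.
At the end, for the whole second after the job is handed in: Blue lies on the white bottom plate and yellow on blue: each lower edge within 6 mm of the line beneath, centred within 10 mm, turned under 5.7 degrees, flat within 3.4 degrees on the plate below, rib downhill; both let go and at rest (all of step 2); the robot touches nothing.
It fails at once if a plate is dropped (it falls faster than 0.5 m/s out of the fingers) ((contact force between the fingers and blue_plate below 0.05 N and linear speed of blue_plate above 0.5 m/s) or (contact force between the fingers and yellow_plate below 0.05 N and linear speed of yellow_plate above 0.5 m/s)).
It fails at once if a bystander (red plate, racks, tip box, bottle, pipette) is moved by more than 30 mm (distance of any of red_plate, tube_rack, tip_box, reagent_bottle, yellow_rack, pipette from where it was at the start of the episode above 0.03 m).
It also fails if it takes over 64 s, if anything falls off the work surface, if the arm or the gripper's body presses on something with over 40 N, if the wrist force passes 120 N, or if a joint passes its speed limit or range.

## Working session

There is one attempt and no reset: what is moved stays moved. The work goes in short steps, Python scripts to look and compute and a tool call to move; the robot and the scene stay as the last step left them, time stands still between calls to the robot, and variables do not carry over. Pictures are saved under pics/ and viewed, about 8 in all and at most 12, crops included, and the job is handed in when it is done.

Besides the shell and the picture viewer there is one more tool, called as a command line: name --pt "numbers of a row" for each row, then --argument value for the rest. play_rows: Moves the arm, as the interface text tells. Its arguments: {"type":"object","properties":{"deltas":{"type":"array","items":{"type":"array","items":{"type":"number"}}},"squeeze":{"type":"number"}},"required":["deltas"]}

```bash
mkdir -p pics; python3 - <<'E'
from rig import sensors, capture, order, ctrl
import cv2,numpy as np
for n in("scene","top"):
    c=capture(n); cv2.imwrite(f"pics/{n}0.png",c["pixels"][:,:,::-1]); np.savez(f"{n}0.npz",**c)
    print(n,c["fx"],c["cx"],c["cy"],c["eye"],np.round(c["rotation"],3))
s=sensors.sense();print(s, ctrl.tcp_to_grasp)
E
```

```text
scene 393.26858277142844 317.18373068014455 193.99057044185423 [1081.05158157  909.94507721  738.09102807] [-0.127  0.23   0.839 -0.477]
top 415.2177077377355 322.9386443078207 197.16866343637895 [ 358.25077405  -52.68923495 1226.61400147] [-0.059  0.708 -0.703  0.05 ]
{'time_s': 0.1, 'joints': array([ 1.04458533e+00,  3.13394772e-01,  1.49834220e+00, -1.21063146e-05,
        1.33097882e+00, -2.23410009e-01]), 'dq': array([ 4.07736751e-05, -1.36547251e-03, -1.81569719e-03, -1.51626331e-03,
        1.53489047e-03, -7.78746736e-04]), 'tau': array([ 2.12345258e-03, -4.12902474e+01, -2.60142964e+01, -1.85728773e-04,
        3.03299625e-03,  1.49863013e-05]), 'eef_pos': array([156.45959813, 500.91565254, 230.79904548]), 'ee_rot': array([-2.00117738e-04,  1.50821307e-01,  9.88560882e-01, -5.24736624e-04]), 'force': array([-0.12204844, -0.11747769, -0.93718114]), 'wrist_torque': array([-0.00590059, -0.00551409,  0.02320359]), 'grip_width': 1.0026129714094698} -18.700000000000003
```

View pics/scene0.png

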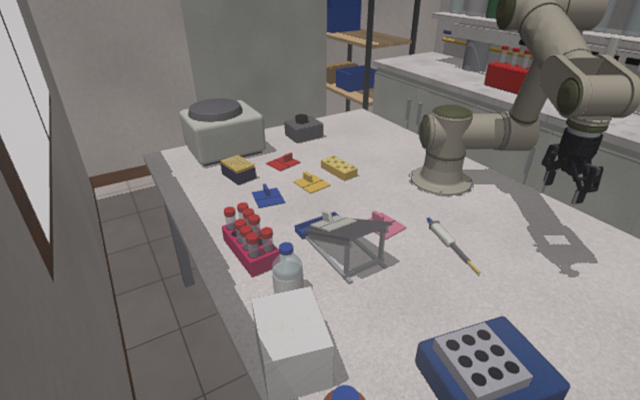

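View pics/top0.png

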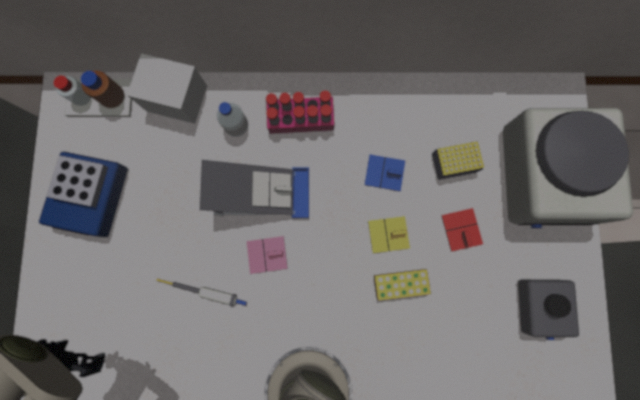

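Candidates, in top-image pixels:
- **Blue plate:** (385,172). It could be confused with the blue trough (300,193) or the blue box (85,193).
- **Yellow plate:** (389,235). It could be confused with the pink plate (267,255), red plate (462,230), yellow rack (402,285) or tip box (458,160).
- **White plate:** (272,188) on the board. Uphill is image left, about +y.

I choose the blue one at (385,172) and the yellow one at (389,235): each has a rib and a black line.

```bash
cat > h.py <<'E'
import numpy as np,cv2
from scipy.spatial.transform import Rotation as R
def Rq(q): return R.from_quat(np.array(q),scalar_first=True).as_matrix()
def cloud(c):
    v,u=np.mgrid[0:400,0:640]; z=c["z_map"]
    p=np.stack([(u-c["cx"])/c["fx"]*z,(v-c["cy"])/c["fy"]*z,z],-1)
    return p@Rq(c["rotation"]).T+c["eye"]
def onz(c,uv,h):
    uv=np.atleast_2d(uv); d=np.c_[(uv[:,0]-c["cx"])/c["fx"],(uv[:,1]-c["cy"])/c["fy"],np.ones(len(uv))]@Rq(c["rotation"]).T
    return c["eye"]+d*((h-c["eye"][2])/d[:,2])[:,None]
def proj(c,P):
    p=(np.atleast_2d(P)-c["eye"])@Rq(c["rotation"]); return np.c_[p[:,0]/p[:,2]*c["fx"]+c["cx"],p[:,1]/p[:,2]*c["fy"]+c["cy"]]
E
python3 - <<'E'
from h import *
c=dict(np.load("top0.npz")); P=cloud(c); im=c["pixels"]; hsv=cv2.cvtColor(im,cv2.COLOR_RGB2HSV)
for n,(u,v),h in(("blue",(385,172),(105,130)),("yellow",(389,235),(18,35)),("red",(462,230),None)):
    sl=np.zeros((400,640),bool); sl[v-24:v+25,u-26:u+27]=1
    m=sl&(hsv[...,1]>110)
    if h: m&=(hsv[...,0]>=h[0])&(hsv[...,0]<=h[1])
    m=cv2.morphologyEx(m.astype(np.uint8),cv2.MORPH_CLOSE,np.ones((5,5)))
    cs=cv2.findContours(m,0,2)[0]; k=max(cs,key=cv2.contourArea)
    W=onz(c,k[:,0,:].astype(float),5)[:,:2]
    r=cv2.minAreaRect(W.astype(np.float32)); print(n,"rect",np.round(r[0],1),np.round(r[1],1),round(r[2],1))
    rb=sl&(P[...,2]>22)&(P[...,2]<60); q=P[rb]; print("  rib n",rb.sum(),q.mean(0).round(1),np.median(q[:,2]))
    rr=cv2.minAreaRect(q[:,:2].astype(np.float32)); print("  ribrect",np.round(rr[0],1),np.round(rr[1],1),round(rr[2],1))
    print("  plate face z",np.median(P[m.astype(bool)][:,2]))
# white plate: light, raised
sl=np.zeros((400,640),bool); sl[160:222,195:312]=1
V=hsv[...,2]; S=hsv[...,1]
print(V[185:200:7,200:312:6]); print(P[188,200:312:6].round(0).tolist())
big=np.hstack([cv2.resize(im[155:225,195:315],None,fx=4,fy=4,interpolation=2),cv2.resize(im[150:220,360:440],None,fx=4,fy=4,interpolation=2)])
big2=cv2.resize(im[215:255,365:435],None,fx=4,fy=4)
o=np.zeros((450,800,3),np.uint8); o[:280]=big; o[280:440,480:760]=big2
cv2.imwrite("pics/crop1.png",o[...,::-1])
E
```

```text
blue rect [ 623.6 -220.4] [103.4  90.4] 80.3
  rib n 66 [ 617.2 -245.2   33.3] 33.159935387348696
  ribrect [ 617.7 -244.6] [42.5 12.9] 82.5
  plate face z 4.969409208976572
yellow rect [ 438.1 -229.4] [ 88.8 102.6] 7.8
  rib n 68 [ 440.7 -254.2   33.9] 33.955322655629516
  ribrect [ 440.9 -254.3] [11.7 43.1] 7.5
  plate face z 5.101603948287902
red rect [ 454.1 -444.2] [105.4  92.1] 13.2
  rib n 83 [ 427.2 -447.4   32.4] 33.2191483515071
  ribrect [ 427.3 -448.4] [42.7 12.8] 13.4
  plate face z 4.958704325575354
[[113  76  77  73  75  73  76  74  73 139 144 143 142 140 136 114 128 130
  121]
 [105  73  77  73  76  73  74  72  71 142 146 142 140  95  88  82 129 129
  126]
 [ 96  73  74  76  74  74  74  73  74 143 143 142 142 143 144 117 130 129
  124]]
[[546.0, 286.0, 152.0], [548.0, 273.0, 144.0], [549.0, 259.0, 137.0], [551.0, 245.0, 128.0], [552.0, 230.0, 123.0], [554.0, 216.0, 113.0], [556.0, 202.0, 103.0], [557.0, 187.0, 96.0], [558.0, 172.0, 90.0], [558.0, 155.0, 90.0], [560.0, 139.0, 82.0], [561.0, 123.0, 77.0], [562.0, 107.0, 69.0], [558.0, 88.0, 92.0], [559.0, 71.0, 87.0], [560.0, 55.0, 83.0], [573.0, 44.0, 7.0], [573.0, 26.0, 9.0], [571.0, 8.0, 22.0]]
```

View pics/crop1.png

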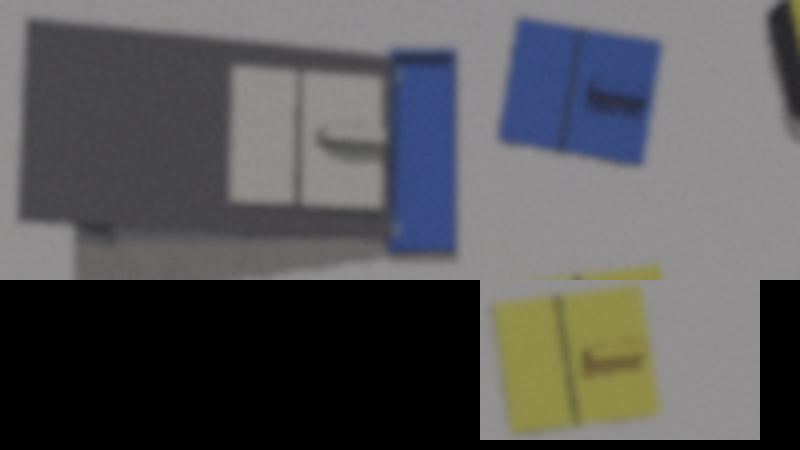

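The crop confirms the blue and yellow plates: each has its rib on the right (-y) and a black line. The white plate's line is at about (269,190) and its rib is downhill on the right. Next I'll measure the white plate.

```bash
cat > white.py <<'E'
from h import *
c=dict(np.load("top0.npz")); P=cloud(c); im=c["pixels"]; hsv=cv2.cvtColor(im,cv2.COLOR_RGB2HSV)
V=hsv[...,2].astype(int); S=hsv[...,1]
def fit(q):
    for _ in range(3):
        m=q.mean(0); n=np.linalg.svd(q-m,full_matrices=False)[2][2]; n*=np.sign(n[2]); d=(q-m)@n; q=q[abs(d)<2.5*max(d.std(),.5)]
    return m,n,d.std()
dk=P[168:205,204:246].reshape(-1,3); dk=dk[dk[:,2]>60]; md,nd,sd=fit(dk); print("deck",md.round(1),nd.round(4),"slope",np.degrees(np.arccos(nd[2])),"uphill yaw",np.degrees(np.arctan2(-nd[1],-nd[0])),sd)
sub=np.zeros((400,640),bool); sub[164:212,250:293]=1
w=sub&(V>115)&(S<60)&(P[...,2]>35)
wp=w&(P[...,2]<110); 
q=P[wp]; q=q[abs((q-q.mean(0))@fit(q)[1])<8]; m,n,s=fit(q); print("white",m.round(1),n.round(4),"slope",np.degrees(np.arccos(n[2])),"yaw",np.degrees(np.arctan2(-n[1],-n[0])),s,len(q))
# rays on white plane; expected normal: slope 23
d0=lambda uv:np.c_[(uv[:,0]-c["cx"])/c["fx"],(uv[:,1]-c["cy"])/c["fy"],np.ones(len(uv))]@Rq(c["rotation"]).T
def onp(uv):
    d=d0(np.asarray(uv,float)); return c["eye"]+d*(((m-c["eye"])@n)/(d@n))[:,None]
mk=cv2.morphologyEx((sub&(V>105)&(S<70)).astype(np.uint8),cv2.MORPH_CLOSE,np.ones((5,5)))
k=max(cv2.findContours(mk,0,2)[0],key=cv2.contourArea)[:,0,:]
W=onp(k)
yaw=np.arctan2(-n[1],-n[0])
ex=np.array([-n[0]*n[2],-n[1]*n[2],1-n[2]**2]);ex/=np.linalg.norm(ex); ey=np.cross(n,ex)
uv2=np.c_[(W-m)@ex,(W-m)@ey].astype(np.float32); r=cv2.minAreaRect(uv2)
print("rect in plane",r,"ctr",(m+ex*r[0][0]+ey*r[0][1]).round(1)); print("ex",ex,"ey",ey)
# line: min of V along rows
L=[]
for v in list(range(168,186))+list(range(197,208)):
    seg=255-V[v,263:277]; wt=np.clip(seg-np.median(seg)-15,0,None).astype(float)
    if wt.sum()>0: L.append(((np.arange(263,277)*wt).sum()/wt.sum(),v))
Lw=onp(L); lf=cv2.fitLine(np.c_[(Lw-m)@ex,(Lw-m)@ey].astype(np.float32),2,0,.01,.01).ravel(); print("line",lf, "xmed",np.median((Lw-m)@ex))
rb=sub&(((P-m)@n)>22)&(((P-m)@n)<40); q=P[rb]; print("rib",len(q),((q-m)@ex).mean(),((q-m)@ey).mean(), ((q-m)@n).max(), cv2.minAreaRect(np.c_[(q-m)@ex,(q-m)@ey].astype(np.float32)))
mm=(uv2[:,0].min(),uv2[:,0].max(),uv2[:,1].min(),uv2[:,1].max());print(mm)
E
python3 white.py
```

```text
deck [557.2 228.1 124.8] [ 0.9766 -0.032   0.2126] slope 77.72605532055483 uphill yaw 178.12056910952307 28.835475146500688
white [559.2 113.2  70.7] [ 0.0035 -0.3927  0.9197] slope 23.120627739995946 yaw 90.50977372644951 2.0532107963826784 1069
rect in plane ((-5.758541107177734, -0.45571136474609375), (113.92533111572266, 97.2636489868164), 0.14614099264144897) ctr [559.7 107.9  68.4]
ex [-0.0081825   0.91964379  0.39266825] ey [-0.99996042 -0.00889711  0.        ]
line [ 1.2557067e-03  9.9999923e-01  1.8441416e+00 -2.7432740e+00] xmed 1.863825862478381
rib 72 -28.965964989678696 1.8499116095113708 35.208235175533744 ((-29.033409118652344, 0.8371491432189941), (12.876578330993652, 41.703704833984375), 87.78683471679688)
(np.float32(-62.70492), np.float32(51.2158), np.float32(-49.17002), np.float32(48.165295))
```

play_rows --pt "0.48 -0.778 0 0 0 -0.571 1" --pt "0.48 -0.778 0 0 0 -0.571 1" --pt "0.48 -0.778 0 0 0 -0.571 1" --pt "0.48 -0.778 0 0 0 -0.571 1" --pt "0.48 -0.778 0 0 0 -0.571 1" --pt "0.48 -0.778 0 0 0 -0.571 1" --pt "0.48 -0.778 0 0 0 -0.571 1" --pt "0.48 -0.778 0 0 0 -0.571 1" --squeeze 40

```text
time_s: 0.77
eef_pos: [310.5, 250.5, 231.2]
ee_rot: [-0.0, 0.382, 0.924, -0.0]
force: [1.5, 0.9, 0.3]
grip_width: 1.001
```

play_rows --pt "0.48 -0.778 0 0 0 -0.571 1" --pt "0.48 -0.778 0 0 0 -0.571 1" --pt "0.48 -0.778 0 0 0 -0.571 1" --pt "0.48 -0.778 0 0 0 -0.571 1" --pt "0.48 -0.778 0 0 0 -0.571 1" --pt "0.48 -0.778 0 0 0 -0.571 1" --pt "0.48 -0.778 0 0 0 -0.571 1" --pt "0.48 -0.778 0 0 0 -0.571 1"

```text
time_s: 1.43
eef_pos: [464.2, 1.4, 231.1]
ee_rot: [-0.0, 0.59, 0.807, -0.0]
force: [-0.5, 1.2, 0.3]
grip_width: 1.002
```

play_rows --pt "0.48 -0.778 -0.3 0 0 -0.571 1" --pt "0.48 -0.778 -0.3 0 0 -0.571 1" --pt "0.48 -0.778 -0.3 0 0 -0.571 1" --pt "0.48 -0.778 -0.3 0 0 -0.571 1" --pt "0.48 -0.778 -0.3 0 0 -0.571 1" --pt "0.48 -0.778 -0.3 0 0 -0.571 1" --pt "0.48 -0.778 -0.3 0 0 -0.571 1" --pt "0 0 0 0 0 0 1"

```text
time_s: 2.1
eef_pos: [598.4, -219.2, 142.5]
ee_rot: [-0.002, 0.746, 0.666, -0.001]
force: [0.1, -0.4, -0.5]
grip_width: 1.002
```

play_rows --pt "0.25 -0.35 -0.3 0 0 -0.25 1" --pt "0.25 -0.35 -0.3 0 0 -0.25 1" --pt "0 0 -0.3 0 0 0 1" --pt "0 0 0 0 0 0 1" --pt "0 0 0 0 0 0 1" --pt "0 0 0 0 0 0 1"

```text
time_s: 2.6
eef_pos: [618.2, -242.0, 112.2]
ee_rot: [0.0, 0.761, 0.649, 0.0]
force: [0.4, -0.0, 0.2]
grip_width: 0.998
```

```bash
python3 - <<'E'
from rig import sensors,capture
from h import *
s=sensors.sense(); print(s["eef_pos"],s["joints"].round(2)); r=Rq(s["ee_rot"]); print("jaw ang",np.degrees(np.arctan2(r[1,1],r[0,1])))
c=capture("top"); cv2.imwrite("pics/a.png",cv2.resize(c["pixels"][130:230,340:440,::-1],None,fx=5,fy=5))
E
```

```text
[ 618.16278957 -241.98919109  112.15632474] [-0.55  0.72  1.18  0.    1.24 -0.39]
jaw ang -9.086437348995878
```

play_rows --pt "0 -0.09 -0.5 0 0 -0.08 1" --pt "0 0 -0.5 0 0 0 1" --pt "0 0 -0.5 0 0 0 1" --pt "0 0 -0.5 0 0 0 1" --pt "0 0 -0.4 0 0 0 1" --pt "0 0 -0.2 0 0 0 1" --pt "0 0 0 0 0 0 1" --pt "0 0 0 0 0 0 1"

```text
time_s: 3.32
eef_pos: [618.6, -246.3, 8.4]
ee_rot: [0.001, 0.764, 0.645, 0.0]
force: [0.1, 0.1, 0.1]
grip_width: 0.999
```

play_rows --pt "0 0 0 0 0 0 -1" --pt "0 0 0 0 0 0 -1" --pt "0 0 0 0 0 0 -1" --pt "0 0 0 0 0 0 -1" --pt "0 0 0 0 0 0 -1" --pt "0 0 0 0 0 0 -1" --pt "0 0 0 0 0 0 -1" --pt "0 0 0 0 0 0 -1"

```text
time_s: 3.98
eef_pos: [618.5, -246.4, 7.8]
ee_rot: [0.001, 0.764, 0.645, 0.0]
force: [1.1, -0.3, 3.2]
grip_width: 0.134
```

play_rows --pt "0 0 0.1 0 0 0 -1" --pt "0 0 0.3 0 0 0 -1" --pt "0 0 0.6 0 0 0 -1" --pt "0 0 0.8 0 0 0 -1" --pt "0 0 0.8 0 0 0 -1" --pt "0 0 0.8 0 0 0 -1" --pt "0 0 0.8 0 0 0 -1" --pt "0 0 0.6 0 0 0 -1" --squeeze 60

```text
time_s: 4.65
eef_pos: [618.2, -246.2, 203.2]
ee_rot: [0.001, 0.764, 0.645, 0.0]
force: [-0.6, -0.1, -0.2]
grip_width: 0.131
```

play_rows --pt "-0.1 0.4 0 0 0 0.1 -1" --pt "-0.2 0.7 0 0 0 0.2 -1" --pt "-0.2 0.8 0 0 0 0.25 -1" --pt "-0.2 0.8 0 0 0 0.25 -1" --pt "-0.2 0.8 0 0 0 0.25 -1" --pt "-0.2 0.8 0 0 0 0.25 -1" --pt "-0.2 0.8 0 0 0 0.2 -1" --pt "-0.19 0.8 0 0 0 0.21 -1"

```text
time_s: 5.32
eef_pos: [557.6, -8.8, 200.1]
ee_rot: [0.0, 0.703, 0.711, 0.0]
force: [0.5, 0.7, -0.5]
grip_width: 0.133
```

play_rows --pt "0 0.7 0 0.4 0 0 -1" --pt "0 0.6 0 0.6 0 0 -1" --pt "0 0.6 0 0.65 0 0 -1" --pt "0 0.5 0 0.7 0 0 -1" --pt "0 0.4 0 0.7 0 0 -1" --pt "0 0.3 0 0.5 0 0 -1" --pt "0 0 0 0.3 0 0 -1" --pt "0 0 0 0 0 0 -1"

```text
time_s: 5.98
eef_pos: [558.2, 113.5, 199.4]
ee_rot: [-0.141, 0.689, 0.696, 0.142]
force: [0.3, -0.1, -1.3]
grip_width: 0.128
```

```bash
python3 - <<'E'
from rig import sensors,capture
from h import *
s=sensors.sense(); print(s["eef_pos"],s["grip_width"],s["force"]); r=Rq(s["ee_rot"]); print(r.round(3))
a=capture("top")["pixels"][110:260,190:390]; b=capture("scene")["pixels"][150:300,220:420]
cv2.imwrite("pics/b.png",cv2.resize(np.hstack([a,b])[...,::-1],None,fx=2,fy=2))
E
```

```text
[558.21386821 113.46192313 199.42898751] 0.12834065794415014 [ 0.25990019 -0.1346595  -1.28998917]
[[-0.011  1.    -0.001]
 [ 0.919  0.01   0.393]
 [ 0.393  0.004 -0.919]]
```

View pics/b.png

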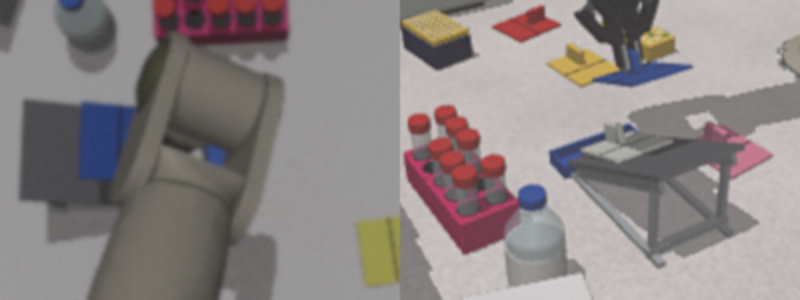

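The left crop shows the held blue plate's upper half with its line at about (121,140). The right crop shows it tilted and hanging square over the table. I'll measure it in the hand from the top view.

```bash
cat > held.py <<'E'
import sys
from rig import sensors,capture
from h import *
lo,hi,u0,u1,v0,v1=map(int,sys.argv[1:7])
s=sensors.sense(); r=Rq(s["ee_rot"]); t=s["eef_pos"]; n=-r[:,2]; ex=r[:,0]; ey=np.cross(n,ex)
c=capture("top"); hsv=cv2.cvtColor(c["pixels"],cv2.COLOR_RGB2HSV)
m=np.zeros((400,640),np.uint8); m[v0:v1,u0:u1]=((hsv[...,0]>=lo)&(hsv[...,0]<=hi)&(hsv[...,1]>110))[v0:v1,u0:u1]
k=max(cv2.findContours(cv2.morphologyEx(m,cv2.MORPH_CLOSE,np.ones((5,5))),0,2)[0],key=cv2.contourArea)[:,0].astype(float)
d=np.c_[(k[:,0]-c["cx"])/c["fx"],(k[:,1]-c["cy"])/c["fy"],np.ones(len(k))]@Rq(c["rotation"]).T
W=c["eye"]+d*(((t-3*n-c["eye"])@n)/(d@n))[:,None]; q=np.c_[(W-t)@ex,(W-t)@ey]
print("n",len(k),"x",np.percentile(q[:,0],[1,90,97,100]).round(1),"y",q[:,1].min().round(1),q[:,1].max().round(1))
print(q[q[:,0]>q[:,0].max()-4].round(1).tolist())
Z=cloud(c)[m>0]; h=(Z-t)@n; sel=((Z-t)@ex>20)&((Z-t)@ex<90); print("depth height rel TCP along n:",np.median(h[sel]),"slope",np.polyfit(((Z-t)@ex)[sel],h[sel],1))
E
python3 held.py 105 130 225 280 150 215
```

```text
n 35 x [18.1 78.5 79.9 81.4] y -42.7 50.0
[[77.6, -41.4], [79.9, -38.7], [79.1, -11.0], [81.4, -8.3], [79.8, 46.3]]
depth height rel TCP along n: -4.005593665907298 slope [ 0.00568841 -4.30162084]
```

play_rows --pt "0.05 0.06 -0.3 0 0 0 -1" --pt "0 0.06 -0.45 0 0 0 -1" --pt "0 0.06 -0.45 0 0 0 -1" --pt "0 0.06 -0.45 0 0 0 -1" --pt "0 0.06 -0.35 0 0 0 -1" --pt "0 0.12 -0.3 0 0 0 -1" --pt "0 0.06 -0.15 0 0 0 -1" --pt "0 0 0 0 0 0 -1"

```text
time_s: 6.8
eef_pos: [559.8, 133.6, 99.7]
ee_rot: [-0.142, 0.689, 0.697, 0.141]
force: [0.2, 0.5, -1.8]
grip_width: 0.128
```

```bash
python3 - <<'E'
from rig import sensors,capture
from h import *
s=sensors.sense(); t=s["eef_pos"]; print(t,s["force"])
b=capture("scene")["pixels"][190:290,270:410]
cv2.imwrite("pics/c.png",cv2.resize(b[...,::-1],None,fx=5,fy=5,interpolation=2))
E
python3 held.py 105 130 215 270 150 215
```

```text
[559.7693609  133.59239429  99.691025  ] [ 0.23782145  0.45427296 -1.83864457]
n 35 x [17.3 78.6 80.5 81.6] y -44.6 50.7
[[77.8, -43.9], [80.4, -41.0], [79.0, 5.7], [81.6, 8.6], [80.5, 46.5], [77.8, 49.1]]
depth height rel TCP along n: -4.122461117481152 slope [ 2.01042295e-03 -4.22152639e+00]
```

View pics/c.png

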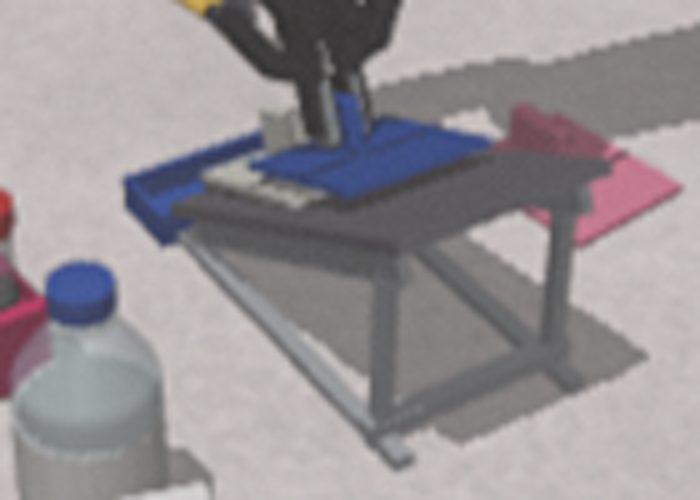

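play_rows --pt "0.04 0.015 -0.035 0 0 0 -1" --pt "0 0.015 -0.035 0 0 0 -1" --pt "0 0.015 -0.035 0 0 0 -1" --pt "0 0.015 -0.035 0 0 0 -1" --pt "0 0.015 -0.035 0 0 0 -1" --pt "0 0 0 0 0 0 -1"

```text
time_s: 7.4
eef_pos: [562.0, 136.1, 94.0]
ee_rot: [-0.141, 0.689, 0.697, 0.142]
force: [0.0, -0.2, -1.3]
grip_width: 0.13
```

play_rows --pt "0 0.01 -0.02 0 0 0 -1" --pt "0 0.01 -0.02 0 0 0 -1" --pt "0 0 0 0 0 0 -1"

```text
time_s: 7.65
eef_pos: [562.1, 136.8, 92.6]
ee_rot: [-0.141, 0.689, 0.697, 0.142]
force: [0.3, -0.1, -1.6]
grip_width: 0.13
```

play_rows --pt "0 0.01 -0.02 0 0 0 -1" --pt "0 0.01 -0.02 0 0 0 -1" --pt "0 0 0 0 0 0 -1"

```text
time_s: 7.9
eef_pos: [562.3, 137.5, 91.2]
ee_rot: [-0.141, 0.689, 0.697, 0.142]
force: [0.1, -0.9, 0.9]
grip_width: 0.129
```

play_rows --pt "0 0.01 -0.02 0 0 0 -1" --pt "0 0 0 0 0 0 -1"

```text
time_s: 8.07
eef_pos: [562.3, 137.6, 91.1]
ee_rot: [-0.14, 0.689, 0.697, 0.142]
force: [-3.3, -4.0, 7.3]
grip_width: 0.127
```

play_rows --pt "0 0 0 0 0 0 -0.5" --pt "0 0 0 0 0 0 -0.2" --pt "0 0 0 0 0 0 0.2" --pt "0 0 0 0 0 0 0.4" --pt "0 0 0 0 0 0 0.4" --pt "0 0 0 0 0 0 0.4"

```text
time_s: 8.57
eef_pos: [562.2, 138.0, 90.2]
ee_rot: [-0.141, 0.689, 0.697, 0.142]
force: [-1.0, 0.7, 0.5]
grip_width: 0.701
```

play_rows --pt "0 -0.08 0.18 0 0 0 0.4" --pt "0 -0.16 0.37 0 0 0 0.4" --pt "0 -0.24 0.55 0 0 0 0.4" --pt "0 -0.31 0.73 0 0 0 0.6" --pt "0 -0.31 0.73 -0.5 0 0 0.8" --pt "0 -0.6 0.3 -0.8 0 0 1" --pt "0 -0.8 0 -0.8 0 0 1" --pt "0 -0.8 0 -0.8 0 0 1"

```text
time_s: 9.23
eef_pos: [562.5, 4.4, 206.8]
ee_rot: [-0.032, 0.702, 0.71, 0.035]
force: [1.0, -0.1, -1.1]
grip_width: 0.999
```

play_rows --pt "-0.3 -0.8 0 -0.95 0 0.1 1" --pt "-0.3 -0.8 0 0 0 0.2 1" --pt "-0.4 -0.8 0 0 0 0.2 1" --pt "-0.5 -0.8 0 0 0 0.2 1" --pt "-0.5 -0.8 0 0 0 0.2 1" --pt "-0.5 -0.8 0 0 0 0.2 1" --pt "-0.3 -0.5 0 0 0 0.1 1" --pt "0 0 0 0 0 0 1"

```text
time_s: 9.9
eef_pos: [448.3, -209.4, 205.3]
ee_rot: [0.0, 0.659, 0.752, -0.001]
force: [-0.1, -0.2, 0.1]
grip_width: 0.997
```

```bash
cat > chk.py <<'E'
import sys
from rig import sensors,capture
from h import *
s=sensors.sense(); r=Rq(s["ee_rot"]); print(s["time_s"],s["eef_pos"].round(1),"jaw",np.degrees(np.arctan2(r[1,1],r[0,1])).round(2),"tz",r[:,2].round(3),s["force"].round(1))
c=capture("top"); np.savez(sys.argv[1]+".npz",**c); b=capture("scene")["pixels"][190:290,270:410]
a=c["pixels"][150:225,195:315]
a=cv2.resize(a,(480,300),interpolation=2); b=cv2.resize(b,(420,300),interpolation=2)
cv2.imwrite("pics/%s.png"%sys.argv[1],cv2.resize(np.hstack([a,b])[...,::-1],(800,267)))
E
cat > plate.py <<'E'
import sys
from h import *
c=dict(np.load(sys.argv[1]+".npz")); lo,hi=int(sys.argv[2]),int(sys.argv[3]); u0,u1=int(sys.argv[4]),int(sys.argv[5]); k0=float(sys.argv[6])
P=cloud(c); hsv=cv2.cvtColor(c["pixels"],cv2.COLOR_RGB2HSV)
m=np.array([559.2,113.2,70.7]); ex=np.array([-0.0082,.9196,.3927]); n=np.array([.0035,-.3927,.9197]); ey=np.cross(n,ex); F=m-5.1*ex  # white face centre
k=np.zeros((400,640),np.uint8); k[150:222,u0:u1]=((hsv[...,0]>=lo)&(hsv[...,0]<=hi)&(hsv[...,1]>100)&(P[...,2]>50))[150:222,u0:u1]
k=cv2.morphologyEx(k,cv2.MORPH_CLOSE,np.ones((5,5))); ct=max(cv2.findContours(k,0,1)[0],key=cv2.contourArea)[:,0].astype(float)
d=np.c_[(ct[:,0]-c["cx"])/c["fx"],(ct[:,1]-c["cy"])/c["fy"],np.ones(len(ct))]@Rq(c["rotation"]).T
W=c["eye"]+d*(((F+k0*n-c["eye"])@n)/(d@n))[:,None]; q=np.c_[(W-F)@ex,(W-F)@ey].astype(np.float32)
print("face centre in white frame",cv2.minAreaRect(q))
Z=P[k>0]-F; h=Z@n; x=Z@ex; y=Z@ey; s=(h<k0+6)&(h>k0-8); A=np.c_[x[s],y[s],np.ones(s.sum())]; co=np.linalg.lstsq(A,h[s],rcond=None)[0]
print("tilt deg x,y",np.degrees(co[:2]).round(2),"height med",np.median(h[s]),s.sum())
s=(h>k0+20)&(h<k0+36); print("rib",s.sum(),x[s].mean(),y[s].mean())
E
python3 chk.py d; python3 plate.py d 105 130 225 287 5
```

```text
9.9 [ 448.3 -209.4  205.3] jaw 7.6 tz [-0.001 -0.001 -1.   ] [-0.1 -0.2  0.1]
face centre in white frame ((63.26972961425781, -0.22692108154296875), (96.20445251464844, 108.32915496826172), 89.96287536621094)
tilt deg x,y [-0.19  0.48] height med 5.069089222010081 1212
rib 74 38.32951250537906 1.066035813608614
```

View pics/d.png

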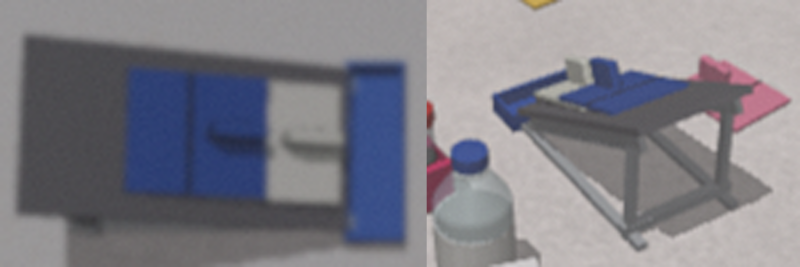

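The left crop shows blue laid square across the white plate, its lower edge at about (268,140), rib downhill. Measured: x about 63, y about 0, flat. Now yellow.

play_rows --pt "-0.05 -0.4 -0.3 0 0 0 1" --pt "-0.05 -0.4 -0.6 0 0 0 1" --pt "-0.06 -0.34 -0.7 0 0 0 1" --pt "0 0 -0.8 0 0 0 1" --pt "0 0 -0.8 0 0 0 1" --pt "0 0 -0.8 0 0 0 1" --pt "0 0 -0.3 0 0 0 1" --pt "0 0 0 0 0 0 1"

```text
time_s: 10.67
eef_pos: [443.1, -249.6, 30.1]
ee_rot: [-0.003, 0.657, 0.754, -0.0]
force: [-0.0, -0.3, 1.2]
grip_width: 0.995
```

play_rows --pt "0 0 -0.3 0 0 0 1" --pt "0 0 -0.3 0 0 0 1" --pt "0 0 0 0 0 0 1" --pt "0 0 0 0 0 0 1"

```text
time_s: 11.0
eef_pos: [444.5, -251.4, 9.7]
ee_rot: [0.0, 0.657, 0.754, -0.0]
force: [-0.0, 0.3, 1.2]
grip_width: 0.996
```

play_rows --pt "-0.05 -0.09 -0.05 0 0 0 1" --pt "0 0 0 0 0 0 1" --pt "0 0 0 0 0 0 -1" --pt "0 0 0 0 0 0 -1" --pt "0 0 0 0 0 0 -1" --pt "0 0 0 0 0 0 -1" --pt "0 0 0 0 0 0 -1" --pt "0 0 0 0 0 0 -1" --squeeze 40

```text
time_s: 11.67
eef_pos: [441.8, -255.3, 6.7]
ee_rot: [-0.0, 0.657, 0.754, -0.0]
force: [1.2, 0.4, 1.3]
grip_width: 0.145
```

play_rows --pt "0 0 0 0 0 0 -1" --pt "0 0 0 0 0 0 -1" --pt "0 0 0 0 0 0 -1" --squeeze 60

```text
time_s: 11.92
eef_pos: [441.9, -255.4, 6.9]
ee_rot: [0.0, 0.657, 0.754, -0.0]
force: [-0.1, 0.7, 3.5]
grip_width: 0.128
```

play_rows --pt "0 0 0.1 0 0 0 -1" --pt "0 0 0.4 0 0 0 -1" --pt "0 0 0.8 0 0 0 -1" --pt "0 0 0.8 0 0 0 -1" --pt "0 0 0.8 0 0 0 -1" --pt "0 0 0.8 0 0 0 -1" --pt "0 0 0.8 0 0 0 -1" --pt "0 0 0.8 0 0 0 -1"

```text
time_s: 12.58
eef_pos: [441.3, -254.8, 220.3]
ee_rot: [-0.0, 0.657, 0.754, -0.0]
force: [0.2, -0.2, -0.3]
grip_width: 0.131
```

play_rows --pt "0.15 0.4 0 0 0 -0.1 -1" --pt "0.4 0.7 0 0 0 -0.15 -1" --pt "0.4 0.8 0 0 0 -0.15 -1" --pt "0.4 0.8 0 0 0 -0.15 -1" --pt "0.4 0.8 0 0 0 -0.15 -1" --pt "0.4 0.8 0 0 0 -0.15 -1" --pt "0.4 0.8 0 0 0 -0.15 -1" --pt "0.4 0.8 0 0 0 -0.15 -1"

```text
time_s: 13.25
eef_pos: [560.0, -17.4, 218.6]
ee_rot: [-0.0, 0.702, 0.713, -0.0]
force: [-0.2, 0.1, -1.0]
grip_width: 0.132
```

play_rows --pt "0.04 0.8 0 0.4 0 -0.02 -1" --pt "0 0.8 0 0.6 0 0 -1" --pt "0 0.8 0 0.65 0 0 -1" --pt "0 0.7 0 0.7 0 0 -1" --pt "0 0.6 0 0.7 0 0 -1" --pt "0 0.5 0 0.5 0 0 -1" --pt "0 0.3 0 0.3 0 0 -1" --pt "0 0 0 0 0 0 -1"

```text
time_s: 13.92
eef_pos: [560.7, 161.9, 218.1]
ee_rot: [-0.142, 0.687, 0.698, 0.142]
force: [-1.6, -0.8, -1.1]
grip_width: 0.125
```

```bash
python3 chk.py e; python3 held.py 18 35 195 270 140 220
```

```text
13.9167 [560.7 161.9 218.1] jaw 0.83 tz [-0.003  0.394 -0.919] [-1.6 -0.8 -1.1]
n 29 x [29.1 78.6 79.9 80.7] y -43.3 50.4
[[77.5, -41.6], [77.4, -39.1], [79.7, -36.4], [78.4, 0.6], [80.7, 3.2], [79.2, 47.1], [76.8, 49.4]]
depth height rel TCP along n: -3.23319034408589 slope [  0.32711354 -19.09880411]
```

View pics/e.png

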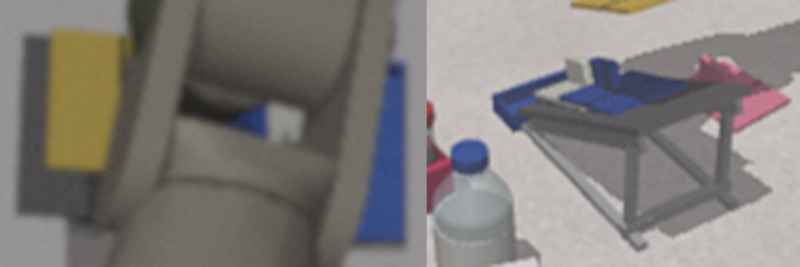

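play_rows --pt "0.02 0.05 -0.3 0 0 0 -1" --pt "0 0.1 -0.4 0 0 0 -1" --pt "0 0.1 -0.4 0 0 0 -1" --pt "0 0.15 -0.35 0 0 0 -1" --pt "0 0.13 -0.3 0 0 0 -1" --pt "0 0.1 -0.24 0 0 0 -1" --pt "0 0 0 0 0 0 -1"

```text
time_s: 14.65
eef_pos: [561.4, 186.0, 137.4]
ee_rot: [-0.142, 0.688, 0.698, 0.141]
force: [-0.6, -0.1, -0.6]
grip_width: 0.128
```

Yellow is held over the deck at left (85,100), and blue is still in place. Lowering now.

play_rows --pt "0 0.03 -0.09 0 0 0 -1" --pt "0 0.03 -0.08 0 0 0 -1" --pt "0 0.025 -0.07 0 0 0 -1" --pt "0 0.025 -0.06 0 0 0 -1" --pt "0 0.02 -0.05 0 0 0 -1" --pt "0 0.01 -0.03 0 0 0 -1" --pt "0 0 0 0 0 0 -1"

```text
time_s: 15.23
eef_pos: [562.1, 191.6, 123.7]
ee_rot: [-0.141, 0.688, 0.698, 0.142]
force: [0.4, -0.4, -0.3]
grip_width: 0.13
```

play_rows --pt "0 0.01 -0.025 0 0 0 -1" --pt "0 0.01 -0.025 0 0 0 -1" --pt "0 0 0 0 0 0 -1"

```text
time_s: 15.48
eef_pos: [562.1, 192.4, 121.8]
ee_rot: [-0.141, 0.688, 0.698, 0.142]
force: [0.2, -0.2, -0.8]
grip_width: 0.127
```

play_rows --pt "0 0.008 -0.025 0 0 0 -1" --pt "0 0.008 -0.025 0 0 0 -1" --pt "0 0 0 0 0 0 -1"

```text
time_s: 15.73
eef_pos: [562.1, 193.0, 119.7]
ee_rot: [-0.141, 0.688, 0.698, 0.142]
force: [0.5, -0.3, -1.7]
grip_width: 0.13
```

play_rows --pt "0 0.005 -0.02 0 0 0 -1" --pt "0 0 0 0 0 0 -1"

```text
time_s: 15.9
eef_pos: [562.3, 193.2, 119.3]
ee_rot: [-0.141, 0.688, 0.698, 0.142]
force: [0.6, -1.0, 1.1]
grip_width: 0.127
```

play_rows --pt "0 0.003 -0.015 0 0 0 -1" --pt "0 0 0 0 0 0 -1"

```text
time_s: 16.07
eef_pos: [562.3, 193.2, 119.2]
ee_rot: [-0.141, 0.688, 0.698, 0.143]
force: [-2.6, -0.9, 5.7]
grip_width: 0.123
```

play_rows --pt "0 0 0 0 0 0 -0.5" --pt "0 0 0 0 0 0 -0.2" --pt "0 0 0 0 0 0 0.2" --pt "0 0 0 0 0 0 0.4" --pt "0 0 0 0 0 0 0.4" --pt "0 0 0 0 0 0 0.4"

```text
time_s: 16.57
eef_pos: [562.1, 193.3, 118.4]
ee_rot: [-0.141, 0.688, 0.698, 0.142]
force: [-0.6, 0.3, 0.8]
grip_width: 0.702
```

play_rows --pt "0 -0.08 0.18 0 0 0 0.4" --pt "0 -0.16 0.37 0 0 0 0.4" --pt "0 -0.24 0.55 0 0 0 0.4" --pt "0 -0.31 0.73 0 0 0 0.4" --pt "0 -0.31 0.73 -0.5 0 0 0.4" --pt "0 -0.6 0.3 -0.8 0 0 0.4" --pt "0 -0.8 0 -0.8 0 0 0.4" --pt "0 -0.8 0 -0.8 0 0 0.4"

```text
time_s: 17.23
eef_pos: [562.5, 59.9, 235.0]
ee_rot: [-0.032, 0.701, 0.711, 0.035]
force: [0.1, -0.3, 0.2]
grip_width: 0.703
```

play_rows --pt "-0.3 -0.8 0 -0.95 0 0 1" --pt "-0.3 -0.8 0 0 0 0 1" --pt "-0.4 -0.8 0 0 0 0 1" --pt "-0.5 -0.8 0 0 0 0 1" --pt "-0.5 -0.8 0 0 0 0 1" --pt "-0.5 -0.8 0 0 0 0 1" --pt "-0.3 -0.5 0 0 0 0 1" --pt "0 0 0 0 0 0 1"

```text
time_s: 17.9
eef_pos: [448.4, -153.9, 233.6]
ee_rot: [0.0, 0.704, 0.71, -0.001]
force: [1.3, 0.2, 0.1]
grip_width: 0.998
```

```bash
python3 chk.py f; echo yellow; python3 plate.py f 15 38 200 268 10; echo blue; python3 plate.py f 105 130 225 287 5
```

```text
17.9 [ 448.4 -153.9  233.6] jaw 0.55 tz [-0.    -0.001 -1.   ] [1.3 0.2 0.1]
yellow
face centre in white frame ((124.40908813476562, -0.957489013671875), (108.54305267333984, 97.20716094970703), 0.007113861385732889)
tilt deg x,y [0.08 0.35] height med 9.895430502345826 1317
rib 79 98.99573908804415 0.42046764320535296
blue
face centre in white frame ((36.054195404052734, -0.38462066650390625), (54.16747283935547, 95.46601104736328), 1.1142096519470215)
tilt deg x,y [-0.22  0.01] height med 5.202563681412889 545
rib 73 38.381901015634085 1.021337293320537
```

View pics/f.png

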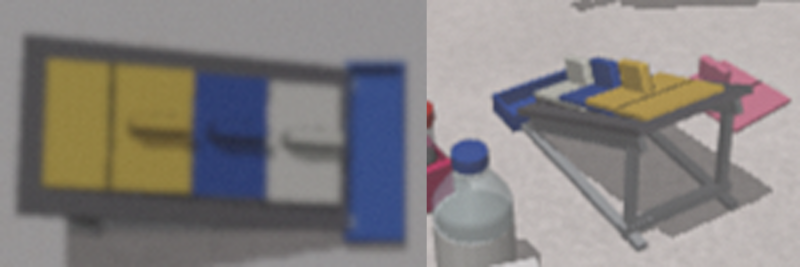

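White, blue and yellow lie shingled in the left crop, with ribs at (310,143), (235,137) and (160,130). Yellow relative to blue is x about 61, y about -1, height 4.7, tilt under 0.5°. Handing in.

```bash
python3 -c "
from rig import order
print(order.finish_job())"
```

```text
the job is handed in; nothing more can be done
None
```

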